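# Dock the tool tin and draw off its deep lid under the lamp

## Robot

A 6-joint arm with a two-finger parallel gripper is mounted at the origin on the work surface. World frame = base frame: x ahead of the robot, y to its left, z up, the work surface at z = 0. Lengths are in mm, angles in rad, forces in N, time in s.
With the tool pointing down it reaches from about 400 to 925 mm from the base axis. Payload 12.5 kg.
Tool frame: the origin (TCP) lies at the very end of the fingers, on their centre line; the grasp point (between the pads) lies 19 mm behind it; z points along the fingers, y is the line along which they close (so a half turn about z gives the same grasp; the last joint's range is limited). The gripper opens to 95 mm and grips with 3 to 60 N. Pads are 20 mm wide; open, the fingers measure 119 mm over their backs; the gripper's body (75 mm by 180 mm) begins 59 mm behind the grasp point.
Start: joints at [-1.384, 0.491, 1.559, -0, 1.092, -0.106], TCP at [180.419, -598.411, 214.661] pointing down, gripper open.
Joint ranges: [-3.1, 3.1], [-0.84, 2.19], [0.05, 2.79], [-1.13, 4.28], [0.06, 2.93], [-2.69, 2.69]. Speed limits (rad/s): [2.22, 2.22, 2.79, 3.14, 3.14, 3.14].

## Interface

Orientations are given as [roll, pitch, yaw] about the fixed x, y, z axes, in that order (R = Rz(yaw) Ry(pitch) Rx(roll)).
In Python, from cell import state, imaging, env, spot_in, mark_of gives the robot as it stands. The module is installed in compiled form; this text tells all that it offers.
- The arm moves only by the tool step_arm, never from a script. Its argument "increments" is a list of rows, each an object with "slide": the shift along the tool's x, y, z in m, a list of three; "roll": the turn about the tool's z in rad. A call has 1 to 5 rows; each row is the pose to reach, as a shift and turn from the pose commanded when the call began, along the tool's axes at that moment; what a row does not reach only later rows make up. A row lasts 1/8 s, in which the tool goes at most 62.5 mm and 10.7 degrees, less where a joint would pass 70% of its speed; a pose out of reach is approached as far as the arm can. A call with a gripper value outside its range is refused whole. "fingers" is the opening, from 0 (shut) to 1 (fully open), set as the call begins (left out, the last holds). The fingers move at their own pace and stop on an object; the grip force is fixed at half the most. Time passes only in rows, so rows that repeat a pose let the fingers close. It gives the time, the measured TCP pose, the force, the opening and the grip force at its end, in the units of the state.
- state(): the state, without advancing time (a new reading comes with each control period).
- imaging.read_camera(name): name is "side" or "top" or "wrist"; returns a dict with "color" (420x560x3 uint8, red, green, blue), "z_map" (420x560 float32, mm along the optical axis (not along the pixel's ray), 0 where there is no reading), "intrinsics" (3x3 intrinsics, pixels), "distortion" ([k1, k2, p1, p2, k3] as OpenCV has them; the pictures are not rectified), "camera_from_world" (4x4, takes a point from world to camera coordinates). Camera axes: x right, y up, looking along -z (the intrinsics and any distortion apply to the point x, -y, -z); pixel columns grow to the right and rows downward; lengths in mm; the calibration is good to about 2 mm. A picture is of the moment at which its call begins.
- env.job_done(): hands the job in; it is judged then, once.
Trained networks look in the newest picture that a camera, given by its name, has taken for a name from the list of things; names that differ only in an ending like _2 or _b are one class to them, and where a whole thing is asked for, a point or a joint stands for the part that bears it (a point fixed in the world has none). Each returns a list of dicts, best first, with "confidence" (0 to 1); they miss things now and then, are a little off and sometimes report something else, mostly with a low value. They report only what shows in the picture. A call takes as long as a camera call. They do not tell look-alikes from the thing itself.
- spot_in(camera, target): "bbox" ([left, top, right, bottom] in pixels, round what is visible of it).
- mark_of(camera, target): "uv" ([column, row] in pixels: a listed point, or the origin of a listed thing).
The state is a dict: "t": time; "joints": joint angles; "qvel": joint speeds; "tau": joint torques, N m; "eef_pos": TCP position; "tcp_rot": TCP orientation; "ft_force": force on the tool from outside, world axes, zero at the start; "moment": the same for the moment, N m; "opening": opening from 0.0 (shut) to 1.0 (fully open); "grip_force": force on a finger pad.
Only numpy, scipy, OpenCV 4.12 (cv2) and the standard library are available. Lean on these libraries where they do the work, as an engineer would, in place of code of your own. Each camera call takes 0.05 s, during which the arm holds its last target. There are 200 camera calls.

## Task

Open the tool tin: first take the vial standing in the tin's channel mount and stand it upright in the tray bay that already holds a vial, then slide the tin along the cart, lid on, fully home under the lips of the mount so that its base is held down. Draw the deep, tight lid straight up off the held base and stand it mouth down, flat on the floor of the tray's big empty bay, lowering vial and lid into place rather than dropping them. Do not lift or tip the tin, do not bump the lamp, and leave the cup, the other two vials and the tweezers where they are.

Things in the scene. Friction and masses are not known exactly. Their poses are not given: they have to be found in the camera images.
- tin: Tool tin's base: open-topped aluminium box 76 (x) x 56 mm (y), rim 100 mm up, on a flat skid foot 92 x 90 mm, 6 mm thick. Loose, about 0.4 kg, stands before the mount's mouth, x roughly towards it. Origin: centre of the foot's underside, z up. Spring beads on its +x and -x walls grip the lid: drawing it takes 12 to 18 N, more than the tin weighs, so unless held down the tin comes up too.
- lid: Deep aluminium lid on the tin: outside 85 (x) x 65 mm (y), 87 mm tall, walls 2.5 mm, 0.14 kg. On the tin its axes match the tin's, mouth 16 mm and top 103 mm above the cart; it clears the rim after rising 84 mm. Origin: centre of the mouth plane at its bottom, z up to the closed top. Pinch it across its 65 mm; the tin can be slid by its lid.
- mount: Dark steel channel mount, fixed, its x roughly along world -y: rails along x from -60 to +50 mm, 95 mm apart inside, 12.5 mm high; inturned lips leave 9.5 mm beneath and 79 mm between; flared mouth x -60 to -90 mm, 125 mm wide at its end; end stop at x +46.5 mm. Origin: on the cart, where the tin's origin comes when fully home, x axes matching; the tin is pushed in along +x.
- lamp: Reading lamp, fixed. Origin: on the cart straight under the shade's centre, 30 to 55 mm further to -y and 5 to 50 mm further in x than the home point. Shade: opening 360 mm up, radius 55 mm, narrowing to 12 mm at 432 mm; a tool straight down over the mount strikes it when the lid is drawn: tilt, body leaning to +y. Gooseneck arches (486 mm high) to the far rim, 290 mm further in x, 80 mm to -y.
- vial_a: The vial to be cleared: capped plastic vial, 80 mm tall, 30 mm diameter (cap: top 18 mm, 31 mm diameter), 35 g, standing loose between the mount's rails. Origin: centre of its underside; z up.
- vial_b: Same sort of vial, standing in the tray's vial bay in the -y half of it. Leave alone. Origin: centre of its underside.
- vial_c: Same sort of vial, standing on the cart beside the mount, on the other side of it from the cup. Leave alone. Origin: centre of its underside.
- cup: White ceramic cup, 85 mm tall, 76 mm across the rim, standing on the cart beside the mount, some 125 mm from its centre line. Leave alone. Origin: centre of its underside.
- tweezers: Steel tweezers 115 mm long, lying along y in the tray's far (+x) bay. Leave alone. Origin: on its underside near the middle.
- tray: White polypropylene divided tray, fixed, on the +y side: 250 mm (x) by 126 mm (y), outer walls 33 mm high, dividers 29 mm, floor 3 mm, walls 3 mm. Three bays along its x: big empty lid bay nearest the robot, vial bay, tweezers bay farthest. Origin: centre of the underside.
- lid_bay (a point): Centre of the floor of the big empty bay, axes as the tray's: the bay is 116 mm (x) by 120 mm (y) inside.
- vial_bay (a point): Centre of the floor of the vial bay, axes as the tray's: 66 mm (x) by 120 mm (y) inside; vial_b stands at about y = -33 mm, the +y half is free.
There are look-alikes about, which are no part of the job. Leave any purple look-alike of the vial_a alone. Leave any blue or red look-alike of the tin alone.

How it is judged (in metres and radians):
On the way, in this order (a step that is already met when the one before it is completed fails the run):
1. the vial from the mount is lowered, still in the grip, to within 10 mm of the floor of the vial bay, upright (x of vial_a in the frame of vial_bay between -0.022 and 0.022 m and y of vial_a in the frame of vial_bay between -0.048 and 0.048 m and z of vial_a in the frame of vial_bay between -0.004 and 0.01 m and angle between vial_a's own z axis and vertical below 0.1 rad and contact force between the fingers and vial_a above 0.5 N), for 0.04 s.
2. the tin is fully home in the mount with its lid still on (x of tin in the frame of mount above -0.008 m and y of tin in the frame of mount between -0.006 and 0.006 m and angle between the x axis of tin and the x axis of mount, either way round below 0.07 rad and height (world z) of tin below 0.012 m and z of lid in the frame of tin below 0.03 m and horizontal distance between lid and tin below 0.01 m), for 0.2 s.
3. the lid is drawn clear straight above the tin while the tin is held home in the mount (x of tin in the frame of mount above -0.008 m and y of tin in the frame of mount between -0.006 and 0.006 m and angle between the x axis of tin and the x axis of mount, either way round below 0.07 rad and height (world z) of tin below 0.012 m and z of lid in the frame of tin above 0.09 m and horizontal distance between lid and tin below 0.03 m and angle between lid's own z axis and vertical below 0.2 rad), for 0.04 s.
4. the lid is lowered, still in the grip, to within 10 mm of the floor of the lid bay, mouth down (x of lid in the frame of lid_bay between -0.028 and 0.028 m and y of lid in the frame of lid_bay between -0.03 and 0.03 m and z of lid in the frame of lid_bay between -0.004 and 0.01 m and angle between lid's own z axis and vertical below 0.08 rad and contact force between the fingers and lid above 0.5 N), for 0.04 s.
At the end, for the whole second after the job is handed in: Lid mouth down, flat on the big bay's floor (4 mm, 0.08 rad); cleared vial upright on the vial bay's floor (4 mm, 0.1 rad); open tin still home in the mount (8 mm along, 6 mm across, 0.07 rad), foot down; all at rest (x of lid in the frame of lid_bay between -0.028 and 0.028 m and y of lid in the frame of lid_bay between -0.03 and 0.03 m and z of lid in the frame of lid_bay between -0.004 and 0.004 m and angle between lid's own z axis and vertical below 0.08 rad and x of vial_a in the frame of vial_bay between -0.022 and 0.022 m and y of vial_a in the frame of vial_bay between -0.048 and 0.048 m and z of vial_a in the frame of vial_bay between -0.004 and 0.004 m and angle between vial_a's own z axis and vertical below 0.1 rad and x of tin in the frame of mount above -0.008 m and y of tin in the frame of mount between -0.006 and 0.006 m and angle between the x axis of tin and the x axis of mount, either way round below 0.07 rad and height (world z) of tin below 0.012 m and angle between tin's own z axis and vertical below 0.05 rad and linear speed of each of lid, tin, vial_a below 0.03 m/s); the robot touches nothing.
It fails at once if the tin is lifted more than 12 mm off the cart or tipped more than 0.2 rad (height (world z) of tin above 0.012 m or angle between tin's own z axis and vertical above 0.2 rad).
It fails at once if the lamp is struck (over 4 N) (contact force between lamp and anything else above 4 N).
It fails at once if the cup is moved more than 20 mm or tipped (distance of cup from where it was at the start of the episode above 0.02 m or angle between cup's own z axis and vertical above 0.35 rad).
It fails at once if one of the other two vials is moved more than 20 mm or tipped (distance of any of vial_b, vial_c from where it was at the start of the episode above 0.02 m or angle between any of vial_b, vial_c's own z axis and vertical above 0.35 rad).
It fails at once if the tweezers are moved more than 20 mm (distance of tweezers from where it was at the start of the episode above 0.02 m or angle between tweezers's own z axis and vertical above 0.35 rad).
It also fails if it takes over 72 s, if anything falls off the work surface, if the arm or the gripper's body presses on something with over 40 N, if the wrist force passes 120 N, or if a joint passes its speed limit or range.

## Working session

There is one attempt and no reset: what is moved stays moved. The work goes in short steps, Python scripts to look and compute and a tool call to move; the robot and the scene stay as the last step left them, time stands still between calls to the robot, and variables do not carry over. Pictures are saved under pics/ and viewed, at most 10 in all, crops included, and the job is handed in when it is done.

Besides the shell and the picture viewer there is one more tool, called by a JSON object that holds its "op" and its "data". step_arm: Moves the arm, as the interface text tells. Its arguments: {"type":"object","properties":{"increments":{"type":"array"},"fingers":{"type":"number"}},"required":["increments"]}

```bash
mkdir -p pics; cat > h.py <<'E'
import numpy as np, cv2
from cell import state, imaging, env, spot_in, mark_of
def unproj(c,uv,z=None,depth=None):
    """pixel(s) -> world, on plane z=, or by depth"""
    K=np.array(c["intrinsics"]);D=np.array(c["distortion"]);T=np.array(c["camera_from_world"])
    p=cv2.undistortPoints(np.array(uv,float).reshape(-1,1,2),K,D).reshape(-1,2)
    d=np.c_[p[:,0],-p[:,1],-np.ones(len(p))]
    R=T[:3,:3];o=-R.T@T[:3,3];w=d@R
    if z is not None: s=(z-o[2])/w[:,2]
    else: s=np.asarray(depth,float)
    return o+w*s[:,None]
def cloud(c,bbox=None):
    z=c["z_map"];v,u=np.nonzero(z>0)
    if bbox is not None:
        l,t,r,b=bbox;m=(u>=l)&(u<=r)&(v>=t)&(v<=b);u,v=u[m],v[m]
    return unproj(c,np.c_[u,v],depth=z[v,u]),u,v
def save(c,n): cv2.imwrite("pics/"+n,c["color"][:,:,::-1])
E
python3 - <<'E'
from h import *
np.set_printoptions(suppress=True,precision=1)
s=state();print(s["t"],s["eef_pos"],s["tcp_rot"],s["opening"])
ims=[]
for n in("top","side"):
    c=imaging.read_camera(n);ims.append(c["color"])
    for t in("tin","lid","mount","lamp","vial_a","cup","tweezers","tray","lid_bay","vial_bay"):
        for m in mark_of(n,t)[:4]:
            u,v=np.round(m["uv"]).astype(int)
            z={"lid":16}.get(t,3 if "bay" in t else 0)
            print(n,t,round(m["confidence"],2),np.round(m["uv"]),unproj(c,m["uv"],z=z)[0])
    save(c,n+"1.png")
E
```

```text
0.0 [ 180.4 -598.1  214.1] [-3.1 -0.   0.3] 0.9986899550643319
top tin 0.96 [240. 122.] [723.5  83.8   0. ]
top tin 0.65 [282. 314.] [355.3  -2.2   0. ]
top lid 0.58 [275. 227.] [513.6  11.4  16. ]
top mount 0.56 [146. 206.] [552.9 257.5   0. ]
top vial_a 0.79 [355. 200.] [ 568.9 -142.3    0. ]
top vial_a 0.74 [145. 206.] [551.4 259.9   0. ]
top vial_a 0.74 [423. 228.] [ 516.6 -273.5    0. ]
top vial_a 0.61 [381. 268.] [ 439.5 -189.3    0. ]
top cup 0.89 [345. 144.] [ 681.4 -124.3    0. ]
top tweezers 0.6 [143. 162.] [637.9 269.5   0. ]
top tray 0.75 [124. 207.] [550.2 301.4   0. ]
top tray 0.28 [355. 200.] [ 570.  -141.4    0. ]
top lid_bay 0.96 [111. 242.] [482.6 319.8   3. ]
top vial_bay 0.92 [128. 192.] [577.2 294.    3. ]
side tin 0.93 [181. 222.] [720.8  87.7   0. ]
side tin 0.81 [369. 263.] [358.2   4.6   0. ]
side tin 0.56 [293. 234.] [512.3   8.9   0. ]
side tin 0.27 [248. 167.] [ 684.4 -120.     0. ]
side lid 0.96 [292. 230.] [512.8  12.5  16. ]
side lid 0.65 [298. 178.] [ 563.7 -122.3   16. ]
side mount 0.67 [307. 177.] [ 553.6 -152.7    0. ]
side mount 0.38 [250. 164.] [ 684.8 -129.     0. ]
side vial_a 0.95 [205. 328.] [553.5 253.3   0. ]
side vial_a 0.92 [299. 176.] [ 571.2 -146.5    0. ]
side vial_a 0.79 [342. 149.] [ 520.  -280.4    0. ]
side vial_a 0.58 [364. 185.] [ 433.5 -188.7    0. ]
side cup 0.87 [249. 164.] [ 687.2 -127.7    0. ]
side tweezers 0.95 [160. 313.] [634.  265.1   0. ]
side tray 0.6 [192. 354.] [547.1 298.7   0. ]
side tray 0.56 [296. 176.] [ 576.  -141.6    0. ]
side tray 0.35 [291. 225.] [523.9  -9.1   0. ]
side lid_bay 0.8 [222. 383.] [482.  316.4   3. ]
side vial_bay 0.83 [182. 341.] [571.3 290.4   3. ]
```

View pics/top1.png

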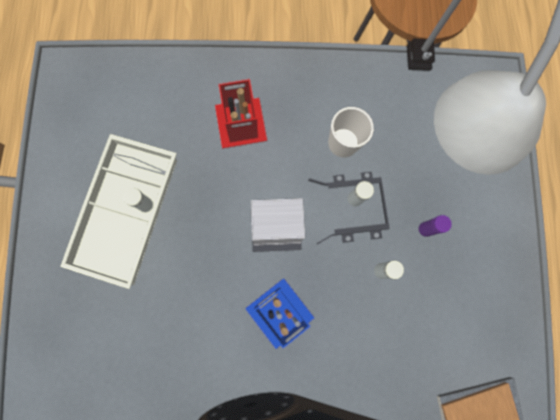

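View pics/side1.png

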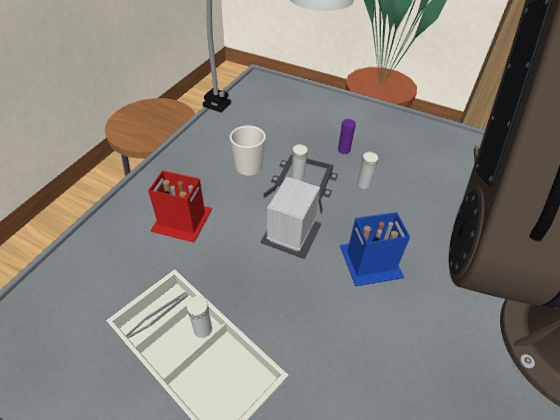

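The top view shows vial_a in the mount at (362,190), the lidded tin at (277,221), vial_c at (393,270), the purple look-alike at (436,226), the tray on the left and the lamp shade at (490,125). Next I'll measure in detail from depth.

```bash
python3 - <<'E'
from h import *
np.set_printoptions(suppress=True,precision=4)
s=state();print(s["tcp_rot"],s["joints"])
c=imaging.read_camera("top");P,u,v=cloud(c)
col=c["color"][v,u].astype(int)
np.set_printoptions(suppress=True,precision=1)
def rect(m,n):
    r=cv2.minAreaRect(P[m][:,:2].astype(np.float32));print(n,m.sum(),r,"z",np.median(P[m][:,2]));
X,Y,Z=P.T
rect((abs(X-512)<70)&(abs(Y-11)<60)&(Z>95)&(Z<110),"lidtop")
rect((abs(X-560)<130)&(abs(Y-290)<130)&(Z>22)&(Z<36),"traytop")
for n,x,y in(("a",570,-144),("b",555,257),("c",437,-189)):
    m=(abs(X-x)<40)&(abs(Y-y)<40)&(Z>72)&(Z<90);print(n,m.sum(),P[m].mean(0))
m=(abs(X-575)<140)&(abs(Y+200)<140)&(Z>300)
for a,b in((340,360),(360,375),(375,390),(390,410),(410,440)):
    k=m&(Z>a)&(Z<b);print("lamp",a,k.sum(),P[k].min(0) if k.any() else 0,P[k].max(0) if k.any() else 0)
k=(abs(X-555)<130)&(Y<-40)&(Y>-240)&(Z<22)&(Z>-5)&(col.max(1)<75)
rect(k,"mount");print(P[k].min(0),P[k].max(0))
for n in("side",):
    c2=imaging.read_camera(n);P2,_,_=cloud(c2);X,Y,Z=P2.T
    m=(abs(X-575)<140)&(abs(Y+200)<140)&(Z>300)
    for a in range(340,440,12):
        k=m&(Z>a)&(Z<a+12);print("lampS",a,k.sum(),P2[k].min(0) if k.any() else 0,P2[k].max(0) if k.any() else 0)
E
```

```text
[3.1416 0.     0.2928] [-1.3836  0.4909  1.5589 -0.      1.0917 -0.1056]
lidtop 2088 ((515.9851684570312, 10.044597625732422), (65.9306869506836, 86.00772857666016), 2.826695680618286) z 103.3544059212087
traytop 1987 ((541.5119018554688, 298.41143798828125), (135.8767547607422, 261.3666076660156), 74.26486206054688) z 32.26061974888921
a 270 [ 571.9 -139.3   80. ]
b 276 [553.2 257.   82.2]
c 270 [ 435.  -186.7   80. ]
lamp 340 14 [ 529.1 -233.2  358.5] [ 605.7 -145.9  360. ]
lamp 360 1074 [ 526.2 -233.   360. ] [ 626.1 -144.9  375. ]
lamp 375 1507 [ 528.  -243.4  375. ] [ 629.8 -147.1  390. ]
lamp 390 2666 [ 532.7 -243.2  390. ] [ 626.8 -152.1  410. ]
lamp 410 3805 [ 544.6 -229.6  410. ] [ 615.1 -163.5  440. ]
mount 16 ((564.05224609375, -193.97845458984375), (72.5945053100586, 0.801662027835846), 7.176728248596191) z 9.182891937067609
[ 528.  -198.7    8. ] [ 600.1 -189.4   10.7]
lampS 340 0 0 0
lampS 352 129 [ 526.  -206.6  360.6] [ 618.1 -143.7  364. ]
lampS 364 403 [ 526.7 -207.8  364. ] [ 612.7 -142.6  375.7]
lampS 376 3 [ 551.4 -156.8  376.1] [ 560.9 -151.2  376.2]
lampS 388 0 0 0
lampS 400 0 0 0
lampS 412 0 0 0
lampS 424 0 0 0
lampS 436 0 0 0
```

```bash
python3 - <<'E'
from h import *
np.set_printoptions(suppress=True,precision=0)
c=imaging.read_camera("top")
uv=[(490,400),(510,410),(450,400),(540,330),(545,250),(530,400),(480,390),(290,405),(380,415)]
print(np.c_[uv,unproj(c,uv,depth=[c["z_map"][b,a] for a,b in uv])])
E
```

```text
[[ 490.  400.  204. -374.   32.]
 [ 510.  410.  184. -414.   29.]
 [ 450.  400.  203. -306.   17.]
 [ 540.  330.  321. -500.    1.]
 [ 545.  250.  475. -517.    9.]
 [ 530.  400.  192. -470.    4.]
 [ 480.  390.  218. -363.   18.]
 [ 290.  405.  259.   -4.  221.]
 [ 380.  415.  175. -182.    1.]]
```

{"op": "step_arm", "data": {"increments": [{"slide": [-0.03,0.06,0]},{"slide": [-0.06,0.12,0]},{"slide": [-0.09,0.18,0]},{"slide": [-0.11,0.22,0]},{"slide": [-0.11,0.22,0]}]}}

```text
invalid input at $.increments[0]: expected keys slide, roll
```

{"op": "step_arm", "data": {"increments": [{"slide": [-0.03,0.05,0],"roll": 0},{"slide": [-0.06,0.1,0],"roll": 0},{"slide": [-0.09,0.15,0],"roll": 0},{"slide": [-0.11,0.2,0],"roll": 0},{"slide": [-0.11,0.22,0],"roll": 0}]}}

```text
t: 1.88
eef_pos: [137.1, -842.7, 213.0]
tcp_rot: [-3.141, -0.0, 0.291]
ft_force: [0.0, -0.9, 0.1]
opening: 0.997
grip_force: 0.0
```

```bash
python3 - <<'E'
from h import *
s=state();print(s["t"],s["eef_pos"],s["tcp_rot"],s["joints"])
E
```

```text
1.875 [ 137.1260426  -842.72170103  212.95531376] [-3.14073005e+00 -4.10829684e-05  2.91023995e-01] [-1.48670893e+00  8.69392806e-01  8.17789821e-01 -1.37946872e-04
  1.45526267e+00 -2.06920659e-01]
```

{"op": "step_arm", "data": {"increments": [{"slide": [-0.02,0.055,0],"roll": 0},{"slide": [-0.04,0.11,0],"roll": 0},{"slide": [-0.055,0.16,0],"roll": 0},{"slide": [-0.07,0.2,0],"roll": 0},{"slide": [-0.07,0.2,0],"roll": 0}]}}

```text
t: 2.5
eef_pos: [119.5, -966.9, 188.7]
tcp_rot: [3.104, 0.006, 0.292]
ft_force: [0.1, 0.2, 0.1]
opening: 0.999
grip_force: 0.0
```

```bash
python3 - <<'E'
from h import *
s=state();print(s["t"],s["eef_pos"],s["tcp_rot"],s["joints"])
E
```

```text
2.5 [ 119.46831562 -966.87422563  188.71342663] [3.10420331 0.00613471 0.29212755] [-1.51634837  1.23944736  0.04980912  0.00292977  1.81455289 -0.23703348]
```

{"op": "step_arm", "data": {"increments": [{"slide": [0,0,0],"roll": 0},{"slide": [-0.02,0.1,-0.05],"roll": 0},{"slide": [-0.04,0.2,-0.1],"roll": 0},{"slide": [-0.04,0.2,-0.1],"roll": 0}]}}

```text
t: 3.0
eef_pos: [117.2, -970.1, 226.5]
tcp_rot: [3.055, 0.015, 0.292]
ft_force: [0.1, -0.1, -1.0]
opening: 1.004
grip_force: 0.0
```

```bash
python3 - <<'E'
from h import *
s=state();print(s["t"],s["eef_pos"],s["tcp_rot"],s["joints"])
E
```

```text
3.0 [ 117.24884918 -970.06288538  226.48837357] [3.05459571 0.01523185 0.29229121] [-1.51968509  1.20172173  0.04776047  0.00618588  1.80399393 -0.24014813]
```

{"op": "step_arm", "data": {"increments": [{"slide": [0.02,-0.06,0],"roll": 0},{"slide": [0.04,-0.12,0],"roll": 0},{"slide": [0.04,-0.12,0],"roll": 0}]}}

```text
t: 3.38
eef_pos: [120.5, -874.9, 216.8]
tcp_rot: [3.056, 0.015, 0.292]
ft_force: [0.4, -2.2, 0.4]
opening: 1.001
grip_force: 0.0
```

```bash
python3 - <<'E'
from h import *
s=state();print(s["t"],s["eef_pos"],s["tcp_rot"],s["joints"])
E
```

```text
3.375 [ 120.45354709 -874.94738396  216.82850209] [3.05644009 0.01470324 0.29193985] [-1.51029178  0.88018843  0.78788696  0.00533909  1.38726942 -0.23280956]
```

{"op": "step_arm", "data": {"increments": [{"slide": [-0.03,0.15,0],"roll": 0},{"slide": [-0.06,0.3,0],"roll": 0},{"slide": [-0.06,0.3,0],"roll": 0},{"slide": [-0.06,0.3,0],"roll": 0},{"slide": [-0.06,0.3,0],"roll": 0}]}}

```text
t: 4.0
eef_pos: [127.1, -988.2, 203.7]
tcp_rot: [3.011, 0.022, 0.291]
ft_force: [0.1, -0.5, 0.9]
opening: 1.0
grip_force: 0.0
```

{"op": "step_arm", "data": {"increments": [{"slide": [-0.08,0.4,0],"roll": 0},{"slide": [-0.08,0.4,0],"roll": 0},{"slide": [-0.08,0.4,0],"roll": 0},{"slide": [-0.08,0.4,0],"roll": 0}]}}

```text
t: 4.5
eef_pos: [123.7, -1006.8, 180.4]
tcp_rot: [2.97, 0.029, 0.29]
ft_force: [-0.2, -0.5, -0.1]
opening: 0.999
grip_force: 0.0
```

```bash
cat >> h.py <<'E'
from scipy.spatial.transform import Rotation as Ro
def rot(s): return Ro.from_euler("xyz",s["tcp_rot"]).as_matrix()
def show():
    s=state();R=rot(s);np.set_printoptions(suppress=True,precision=3)
    z=R[:,2];print("t",round(s["t"],2),"tcp",np.round(s["eef_pos"],1),"tilt",round(np.arccos(-z[2]),3),"az",round(np.degrees(np.arctan2(z[1],z[0])),1),"j",np.array(s["joints"]),"op",round(s["opening"],3),"grip",s["grip_force"],"F",np.array(s["ft_force"]));print(R)
    return s,R
E
python3 -c "
from h import *
show()"
```

```text
t 4.5 tcp [  123.7 -1006.8   180.4] tilt 0.174 az -83.0 j [-1.517  1.253  0.047  0.012  1.667 -0.237] op 0.999 grip 0.0 F [-0.225 -0.528 -0.138]
[[ 0.958  0.287  0.021]
 [ 0.286 -0.943 -0.172]
 [-0.029  0.171 -0.985]]
```

{"op": "step_arm", "data": {"increments": [{"slide": [-0.12,0.8,0],"roll": 0},{"slide": [-0.12,0.8,0],"roll": 0}]}}

```text
t: 4.75
eef_pos: [127.9, -1020.1, 174.0]
tcp_rot: [2.928, 0.036, 0.289]
ft_force: [-0.9, 0.2, -0.2]
opening: 1.001
grip_force: 0.0
```

{"op": "step_arm", "data": {"increments": [{"slide": [-0.12,0.8,-0.3],"roll": 0},{"slide": [-0.12,0.8,-0.3],"roll": 0}]}}

```text
t: 5.0
eef_pos: [130.2, -1021.2, 213.6]
tcp_rot: [2.885, 0.043, 0.287]
ft_force: [0.0, -1.0, -1.5]
opening: 0.999
grip_force: 0.0
```

{"op": "step_arm", "data": {"increments": [{"slide": [0,0.8,-0.4],"roll": 0},{"slide": [0,0.8,-0.4],"roll": 0}]}}

```text
t: 5.25
eef_pos: [147.0, -1014.5, 263.6]
tcp_rot: [2.845, 0.049, 0.286]
ft_force: [-0.7, -0.1, 1.3]
opening: 1.004
grip_force: 0.0
```

```bash
python3 -c "
from h import *
show()"
```

```text
t 5.25 tcp [  147.  -1014.5   263.6] tilt 0.301 az -82.7 j [-1.495  1.174  0.047  0.015  1.619 -0.215] op 1.004 grip 0.0 F [-0.704 -0.097  1.312]
[[ 0.958  0.283  0.038]
 [ 0.282 -0.913 -0.294]
 [-0.049  0.292 -0.955]]
```

{"op": "step_arm", "data": {"increments": [{"slide": [-0.12,0.8,0],"roll": 0},{"slide": [-0.12,0.8,0],"roll": 0}]}}

```text
t: 5.5
eef_pos: [148.8, -1026.8, 262.5]
tcp_rot: [2.803, 0.055, 0.284]
ft_force: [0.5, 0.2, 0.1]
opening: 1.002
grip_force: 0.0
```

{"op": "step_arm", "data": {"increments": [{"slide": [-0.12,0.8,0],"roll": 0},{"slide": [-0.12,0.8,0],"roll": 0}]}}

```text
t: 5.75
eef_pos: [149.5, -1037.7, 265.7]
tcp_rot: [2.762, 0.061, 0.281]
ft_force: [-0.3, 0.2, -0.2]
opening: 1.002
grip_force: 0.0
```

```bash
python3 -c "
from h import *
s,R=show()
# roll so that tool y is horizontal, close to world +x
for a in (np.arctan2(-R[2,1],-R[2,0]),np.arctan2(R[2,1],R[2,0])):
  for g in (a,a-np.pi/2,a+np.pi/2):
    Q=R@Ro.from_rotvec([0,0,g]).as_matrix()
    if abs(Q[2,1])<1e-6 and Q[0,1]>0: print('roll',g,Q[:,1])
"
```

```text
t 5.75 tcp [  149.5 -1037.7   265.7] tilt 0.385 az -82.5 j [-1.496  1.18   0.048  0.021  1.529 -0.215] op 1.002 grip 0.0 F [-0.278  0.195 -0.224]
[[ 0.959  0.279  0.049]
 [ 0.277 -0.886 -0.372]
 [-0.061  0.37  -0.927]]
roll -1.4084656187438895 [0.991 0.13  0.   ]
```

{"op": "step_arm", "data": {"increments": [{"slide": [0.027,-0.045,-0.02],"roll": -0.18},{"slide": [0.054,-0.09,-0.04],"roll": -0.36},{"slide": [0.081,-0.135,-0.06],"roll": -0.54},{"slide": [0.108,-0.18,-0.08],"roll": -0.72},{"slide": [0.135,-0.225,-0.1],"roll": -0.9}]}}

```text
t: 6.38
eef_pos: [200.6, -810.5, 267.6]
tcp_rot: [2.895, 0.298, 0.994]
ft_force: [0.3, -0.8, 0.1]
opening: 0.999
grip_force: 0.0
```

{"op": "step_arm", "data": {"increments": [{"slide": [0,0,0],"roll": -0.17},{"slide": [0,0,0],"roll": -0.34},{"slide": [0,0,0],"roll": -0.51},{"slide": [0,0,0],"roll": -0.51}]}}

```text
t: 6.88
eef_pos: [200.5, -812.8, 267.4]
tcp_rot: [3.074, 0.378, 1.521]
ft_force: [-0.3, -0.1, -0.3]
opening: 1.002
grip_force: 0.0
```

```bash
cat >> h.py <<'E'
def go(R,p,*way):
    p=np.array(p,float)
    for w in way:
        d=R.T@(np.array(w)-p);print(w,"slide",np.round(d/1000,4),"len",round(np.linalg.norm(d)))
E
python3 -c "
from h import *
s,R=show()
go(R,s['eef_pos'],(300,-400,300),(360,-200,300),(545,-20,260))
"
```

```text
t 6.88 tcp [ 200.5 -812.8  267.4] tilt 0.384 az -82.5 j [-1.403  0.635  1.202 -0.017  0.921 -1.359] op 1.002 grip 0.0 F [-0.311 -0.14  -0.266]
[[ 0.046  0.998  0.049]
 [ 0.928 -0.025 -0.372]
 [-0.369  0.063 -0.927]]
(300, -400, 300) slide [ 0.376  0.091 -0.179] len 426
(360, -200, 300) slide [ 0.564  0.146 -0.25 ] len 634
(545, -20, 260) slide [ 0.754  0.324 -0.271] len 864
```

{"op": "step_arm", "data": {"increments": [{"slide": [0.053,0.013,-0.025],"roll": -0.09},{"slide": [0.106,0.026,-0.05],"roll": -0.17},{"slide": [0.159,0.039,-0.075],"roll": -0.17},{"slide": [0.212,0.052,-0.1],"roll": -0.17},{"slide": [0.265,0.064,-0.126],"roll": -0.17}]}}

```text
t: 7.5
eef_pos: [270.4, -519.7, 290.5]
tcp_rot: [3.141, 0.384, 1.7]
ft_force: [0.7, -0.2, 0.8]
opening: 0.998
grip_force: 0.0
```

```bash
python3 -c "
from h import *
s,R=show()
go(R,s['eef_pos'],(340,-300,300),(400,-100,300))
go(R,(400,-100,300),(545,-40,270))
"
```

```text
t 7.5 tcp [ 270.4 -519.7  290.5] tilt 0.384 az -82.5 j [-1.155  0.24   1.799 -0.157  0.738 -1.187] op 0.998 grip 0.0 F [ 0.708 -0.237  0.816]
[[-0.119  0.992  0.049]
 [ 0.919  0.129 -0.372]
 [-0.375  0.001 -0.927]]
(340, -300, 300) slide [ 0.19   0.097 -0.087] len 231
(400, -100, 300) slide [ 0.367  0.183 -0.159] len 439
(545, -40, 270) slide [0.049 0.151 0.013] len 160
```

{"op": "step_arm", "data": {"increments": [{"slide": [0.048,0.024,-0.022],"roll": 0},{"slide": [0.095,0.048,-0.044],"roll": 0},{"slide": [0.142,0.073,-0.065],"roll": 0},{"slide": [0.19,0.097,-0.087],"roll": 0},{"slide": [0.235,0.118,-0.105],"roll": 0}]}}

```text
t: 8.12
eef_pos: [353.1, -249.2, 300.0]
tcp_rot: [3.14, 0.385, 1.7]
ft_force: [0.0, -1.4, 0.6]
opening: 0.999
grip_force: 0.0
```

{"op": "step_arm", "data": {"increments": [{"slide": [0.044,0.022,-0.018],"roll": 0},{"slide": [0.088,0.043,-0.036],"roll": 0},{"slide": [0.132,0.065,-0.054],"roll": 0},{"slide": [0.156,0.12,-0.047],"roll": 0},{"slide": [0.181,0.175,-0.041],"roll": 0}]}}

```text
t: 8.75
eef_pos: [503.3, -44.4, 269.6]
tcp_rot: [3.139, 0.384, 1.7]
ft_force: [-0.6, -0.6, 0.6]
opening: 1.002
grip_force: 0.0
```

{"op": "step_arm", "data": {"increments": [{"slide": [0,0.04,0],"roll": 0},{"slide": [0,0.04,0],"roll": 0}]}}

```text
t: 9.0
eef_pos: [543.2, -40.0, 268.4]
tcp_rot: [-3.141, 0.384, 1.702]
ft_force: [-1.0, -0.5, -0.6]
opening: 1.004
grip_force: 0.0
```

```bash
python3 - <<'E'
from h import *
s,R=show()
c=imaging.read_camera("wrist");save(c,"w1.png")
for t in("mount","vial_a","tin","lid"):
    for m in mark_of("wrist",t)[:3]: print(t,round(m["confidence"],2),np.round(m["uv"]),unproj(c,m["uv"],z=16 if t=="lid" else 0)[0])
P,u,v=cloud(c);X,Y,Z=P.T
T=c["camera_from_world"];print("cam",-T[:3,:3].T@T[:3,3])
m=(abs(X-516)<70)&(abs(Y-10)<60)&(Z>95)&(Z<110)
if m.any(): print("lid",cv2.minAreaRect(P[m][:,:2].astype(np.float32)))
m=(abs(X-572)<35)&(abs(Y+140)<35)&(Z>75)&(Z<90);print("vial",m.sum(),P[m].mean(0),P[m].min(0),P[m].max(0))
k=(abs(X-560)<75)&(Y<-40)&(Y>-240)&(Z<20)&(Z>7);print(k.sum(),cv2.minAreaRect(P[k][:,:2].astype(np.float32)))
E
```

```text
t 9.0 tcp [543.2 -40.  268.4] tilt 0.384 az -82.5 j [-0.009  0.325  1.738 -0.437  1.065  0.071] op 1.004 grip 0.0 F [-1.023 -0.473 -0.562]
[[-0.121  0.991  0.049]
 [ 0.919  0.131 -0.371]
 [-0.374 -0.    -0.927]]
vial_a 0.97 [245. 228.] [ 518.266 -269.782    0.   ]
vial_a 0.72 [198. 183.] [ 438.181 -184.846    0.   ]
tin 0.88 [446.  22.] [726.726  81.565   0.   ]
lid 0.85 [262.  61.] [519.03   9.31  16.  ]
cam [526.129  90.326 398.809]
lid ((514.7291259765625, 10.565204620361328), (66.69750213623047, 85.97952270507812), 2.7760627269744873)
vial 406 [ 571.518 -139.204   80.176] [ 556.596 -156.025   75.268] [ 586.51  -124.953   82.488]
1306 ((559.3091430664062, -129.101806640625), (124.56183624267578, 139.27793884277344), 10.46107006072998)
```

View pics/w1.png

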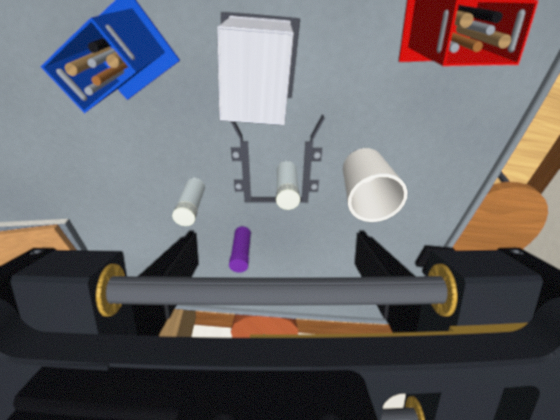

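The wrist view shows vial_a at (288,187) between the mount's rails (243–310, 143–200), with the cup at (375,190), vial_c at (188,200) and the purple look-alike at (241,250). I'll fit the mount.

```bash
python3 - <<'E'
from h import *
np.set_printoptions(suppress=True,precision=1)
c=imaging.read_camera("wrist");P,u,v=cloud(c);col=c["color"][v,u].astype(int).max(1)
X,Y,Z=P.T
b=(X>480)&(X<640)&(Y<-60)&(Y>-215)&(Z<25)
f=(Z>7)&(Z<18)&b&(col<110)
for y in range(-210,-60,10):
    k=f&(Y>=y)&(Y<y+10)
    x=np.sort(X[k]); L=x[x<555];Rr=x[x>555]
    print(y,len(L),L[[0,-1]] if len(L) else "",len(Rr),Rr[[0,-1]] if len(Rr) else "", Z[k].mean() if k.any() else 0)
a=np.radians(-82.6);ex=np.array([np.cos(a),np.sin(a)]);ey=np.array([-ex[1],ex[0]])
q=(P[:,:2]-[558,-146]);qx=q@ex;qy=q@ey
for lo in range(-60,60,10):
    k=f&(qx>=lo)&(qx<lo+10);w=np.sort(qy[k]);print("mx",lo,w[w<-20][[0,-1]] if (w<-20).any() else "",w[w>20][[0,-1]] if (w>20).any() else "")
k=f&(abs(qy)<25)&(qx>20);print("stop",np.percentile(qx[k],[0,5,50,95,100]),k.sum())
k=(X>430)&(X<620)&(Y>-60)&(Y<80)&(Z>2)&(Z<10)&(col<110);print("foot",k.sum(),cv2.minAreaRect(P[k][:,:2].astype(np.float32)) if k.any() else "")
E
```

```text
-210 3 [515.1 526.1] 0  11.947821395303682
-200 83 [512.8 554.3] 9 [555.8 560.6] 11.336251241965636
-190 32 [512.1 522.1] 25 [601.8 610.5] 13.145287487387613
-180 39 [510.  519.6] 35 [600.9 610.3] 13.383420016330437
-170 31 [509.2 518.3] 38 [599.8 610.3] 13.37996299217331
-160 32 [508.3 516.5] 38 [598.5 609.5] 13.276691855554647
-150 35 [507.7 515.8] 39 [596.8 607.6] 13.196411697430444
-140 39 [505.5 514.9] 36 [596.4 604.9] 13.31739993631036
-130 43 [503.3 512.5] 33 [594.3 603.4] 13.004210852897087
-120 42 [502.7 511.8] 48 [593.1 603.7] 13.120770846993375
-110 43 [501.9 511. ] 49 [592.  602.8] 13.07163853111682
-100 24 [498.4 508.8] 48 [590.4 601.7] 12.478318497577382
-90 21 [492.4 499.5] 22 [591.  598.8] 11.689933110045114
-80 19 [488.  493.9] 17 [597.5 601.6] 11.485299229481832
-70 0  24 [599.5 603.8] 11.706328507467523
mx -60 [-50.7 -41.5] [40.1 48.3]
mx -50 [-50.4 -41.7] [39.  49.2]
mx -40 [-51.  -42.1] [39.5 49.7]
mx -30 [-51.3 -42.6] [38.9 49.1]
mx -20 [-50.3 -41.8] [39.4 47.2]
mx -10 [-50.1 -42.1] [38.9 47.8]
mx 0 [-50.5 -42.5] [39.  48.6]
mx 10 [-51.  -41.4] [39.8 49.4]
mx 20 [-51.5 -42. ] [38.9 49.7]
mx 30 [-50.5 -41.3] [39.3 47.6]
mx 40 [-49.5 -21.2] [38.6 46.7]
mx 50  
stop [47.8 47.9 48.7 49.4 49.5] 33
foot 443 ((552.7517700195312, 16.964691162109375), (65.79369354248047, 174.45973205566406), 49.968563079833984)
```

```bash
python3 -c "
from h import *
s,R=show()
go(R,s['eef_pos'],(567.5,-112,133),(572.4,-146.3,40))
go(R,(567.5,-112,133),(572.4,-146.3,40))
"
```

```text
t 9.3 tcp [540.6 -40.9 269.8] tilt 0.384 az -82.4 j [-0.011  0.32   1.742 -0.438  1.065  0.068] op 1.004 grip 0.0 F [-0.634  0.282  0.248]
[[-0.123  0.991  0.049]
 [ 0.919  0.132 -0.371]
 [-0.375 -0.    -0.927]]
(567.5, -112, 133) slide [-0.017  0.017  0.155] len 157
(572.4, -146.3, 40) slide [-0.015  0.018  0.254] len 255
(572.4, -146.3, 40) slide [0.003 0.    0.099] len 99
```

{"op": "step_arm", "data": {"increments": [{"slide": [-0.006,0.006,0.05],"roll": 0},{"slide": [-0.012,0.012,0.1],"roll": 0},{"slide": [-0.017,0.017,0.15],"roll": 0},{"slide": [-0.017,0.017,0.155],"roll": 0}], "fingers": 0.55}}

```text
t: 9.8
eef_pos: [566.5, -112.6, 129.9]
tcp_rot: [-3.136, 0.383, 1.704]
ft_force: [-0.9, 0.3, -0.5]
opening: 0.636
grip_force: 0.0
```

```bash
python3 -c "
from h import *
s,R=show()
c=imaging.read_camera('wrist')
P,u,v=cloud(c);X,Y,Z=P.T
m=(abs(X-572)<35)&(abs(Y+140)<35)&(Z>75)&(Z<90);print('vial',m.sum(),P[m].mean(0),P[m].min(0),P[m].max(0))
go(R,s['eef_pos'],(572.4,-146.3,40))
"
```

```text
t 9.8 tcp [ 566.5 -112.6  129.9] tilt 0.383 az -83.2 j [-0.14   0.523  1.841 -0.555  0.755  0.132] op 0.636 grip 0.0 F [-0.909  0.344 -0.461]
[[-0.124  0.991  0.044]
 [ 0.919  0.131 -0.371]
 [-0.373 -0.005 -0.928]]
vial 1018 [ 571.375 -138.174   79.937] [ 556.225 -155.786   75.069] [ 587.488 -125.094   82.016]
(572.4, -146.3, 40) slide [0.002 0.002 0.096] len 96
```

{"op": "step_arm", "data": {"increments": [{"slide": [0.001,0.001,0.04],"roll": 0},{"slide": [0.002,0.001,0.075],"roll": 0},{"slide": [0.002,0.001,0.096],"roll": 0},{"slide": [0.002,0.001,0.096],"roll": 0}]}}

```text
t: 10.35
eef_pos: [573.3, -145.2, 42.4]
tcp_rot: [-3.14, 0.384, 1.705]
ft_force: [-0.1, 0.4, -0.2]
opening: 0.55
grip_force: 0.0
```

{"op": "step_arm", "data": {"increments": [{"slide": [0,0,0],"roll": 0},{"slide": [0,0,0],"roll": 0},{"slide": [0,0,0],"roll": 0},{"slide": [0,0,0],"roll": 0}], "fingers": 0}}

```text
t: 10.85
eef_pos: [573.7, -145.2, 43.0]
tcp_rot: [-3.141, 0.385, 1.705]
ft_force: [0.0, 1.0, 7.1]
opening: 0.329
grip_force: 30.0
```

```bash
python3 -c "
from h import *
s,R=show()
p=s['eef_pos']
a=(p[0]-2,p[1]+10,p[2]+35);b=(600,-60,170);d=(640,150,230);e=(578,308,130)
go(R,p,a,b);go(R,b,d,e);go(R,d,e)
"
```

```text
t 10.85 tcp [ 573.7 -145.2   43. ] tilt 0.385 az -82.3 j [-0.196  0.664  1.878 -0.699  0.584  0.257] op 0.329 grip 30.000643730163574 F [0.045 0.98  7.05 ]
[[-0.124  0.991  0.05 ]
 [ 0.919  0.134 -0.372]
 [-0.375 -0.    -0.927]]
(np.float64(571.6999898538288), np.float64(-135.1567998516805), np.float64(77.98902340401636)) slide [-0.004 -0.001 -0.036] len 36
(600, -60, 170) slide [ 0.027  0.037 -0.148] len 155
(640, 150, 230) slide [ 0.165  0.068 -0.132] len 222
(578, 308, 130) slide [ 0.356  0.028 -0.101] len 371
(578, 308, 130) slide [ 0.19  -0.04   0.031] len 197
```

{"op": "step_arm", "data": {"increments": [{"slide": [-0.004,0,-0.036],"roll": 0},{"slide": [0.004,0.01,-0.075],"roll": 0},{"slide": [0.014,0.02,-0.11],"roll": 0},{"slide": [0.027,0.037,-0.148],"roll": 0},{"slide": [0.07,0.047,-0.185],"roll": 0}]}}

```text
t: 11.48
eef_pos: [602.8, -5.6, 189.1]
tcp_rot: [3.141, 0.384, 1.703]
ft_force: [0.6, 0.5, -0.4]
opening: 0.326
grip_force: 30.0
```

```bash
python3 -c "
from h import *
s,R=show()
p=s['eef_pos']
go(R,p,(590,180,200),(578.3,308.2,160),(578.3,308.2,60))
go(R,(578.3,308.2,160),(578.3,308.2,60))
"
```

```text
t 11.47 tcp [602.8  -5.6 189.1] tilt 0.384 az -82.3 j [ 0.05   0.499  1.681 -0.466  0.98   0.184] op 0.326 grip 29.99901920557022 F [ 0.585  0.542 -0.404]
[[-0.122  0.991  0.05 ]
 [ 0.919  0.132 -0.371]
 [-0.375  0.001 -0.927]]
(590, 180, 200) slide [ 0.168  0.012 -0.08 ] len 186
(578.3, 308.2, 160) slide [ 0.302  0.017 -0.091] len 316
(578.3, 308.2, 60) slide [0.34  0.017 0.002] len 340
(578.3, 308.2, 60) slide [ 0.037 -0.     0.093] len 100
```

{"op": "step_arm", "data": {"increments": [{"slide": [0.055,0.004,-0.027],"roll": 0},{"slide": [0.11,0.008,-0.054],"roll": 0},{"slide": [0.165,0.012,-0.08],"roll": 0},{"slide": [0.22,0.014,-0.084],"roll": 0},{"slide": [0.275,0.016,-0.089],"roll": 0}]}}

```text
t: 12.1
eef_pos: [578.9, 283.9, 166.6]
tcp_rot: [-3.14, 0.384, 1.706]
ft_force: [0.8, -0.5, -0.1]
opening: 0.323
grip_force: 30.0
```

{"op": "step_arm", "data": {"increments": [{"slide": [0.027,0.001,-0.002],"roll": 0},{"slide": [0.027,0.001,-0.002],"roll": 0},{"slide": [0.027,0.001,-0.002],"roll": 0}]}}

```text
t: 12.48
eef_pos: [577.3, 306.6, 159.1]
tcp_rot: [-3.14, 0.384, 1.705]
ft_force: [-0.0, 0.0, -0.5]
opening: 0.324
grip_force: 30.0
```

```bash
python3 - <<'E'
from h import *
s,R=show()
c=imaging.read_camera('side');save(c,"s2.png")
P,u,v=cloud(c);X,Y,Z=P.T
for t in("vial_bay","lid_bay","vial_a"):
    for m in mark_of("side",t)[:3]: print(t,m["confidence"],m["uv"],unproj(c,m["uv"],z=3)[0])
p=s['eef_pos']
go(R,p,(578.3,308.2,80),(578.3,308.2,50),(578.3,308.2,46))
E
```

```text
t 12.47 tcp [577.3 306.6 159.1] tilt 0.384 az -82.5 j [ 0.531  0.664  1.444 -0.377  1.214  0.563] op 0.324 grip 29.999768435955048 F [-0.023  0.021 -0.506]
[[-0.124  0.991  0.049]
 [ 0.919  0.133 -0.372]
 [-0.375 -0.001 -0.927]]
vial_bay 0.69 [181.2, 342.6] [571.606 292.947   3.   ]
lid_bay 0.59 [223.2, 383.2] [479.971 315.859   3.   ]
vial_a 0.89 [364.5, 181.9] [ 435.341 -194.5      3.   ]
vial_a 0.69 [202.8, 326.8] [556.62 254.44   3.  ]
vial_a 0.51 [343.0, 146.8] [ 520.019 -286.054    3.   ]
(578.3, 308.2, 80) slide [0.031 0.001 0.073] len 79
(578.3, 308.2, 50) slide [0.042 0.001 0.101] len 109
(578.3, 308.2, 46) slide [0.044 0.001 0.104] len 113
```

View pics/s2.png

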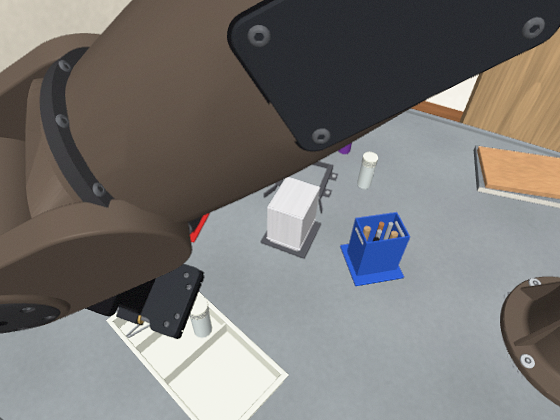

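{"op": "step_arm", "data": {"increments": [{"slide": [0.017,0.001,0.04],"roll": 0},{"slide": [0.031,0.001,0.073],"roll": 0},{"slide": [0.039,0.001,0.092],"roll": 0},{"slide": [0.043,0.001,0.102],"roll": 0},{"slide": [0.043,0.001,0.102],"roll": 0}]}}

```text
t: 13.3
eef_pos: [577.7, 309.4, 48.1]
tcp_rot: [-3.14, 0.384, 1.705]
ft_force: [0.2, 0.6, -0.7]
opening: 0.325
grip_force: 30.0
```

{"op": "step_arm", "data": {"increments": [{"slide": [0.001,0,0.002],"roll": 0},{"slide": [0.001,0,0.002],"roll": 0}]}}

```text
t: 13.55
eef_pos: [577.8, 309.8, 46.5]
tcp_rot: [-3.141, 0.383, 1.705]
ft_force: [0.1, -0.2, -0.9]
opening: 0.32
grip_force: 30.0
```

```bash
python3 - <<'E'
from h import *
s,R=show()
E
```

```text
t 13.55 tcp [577.8 309.8  46.5] tilt 0.383 az -82.4 j [ 0.535  0.797  1.512 -0.414  1.029  0.651] op 0.32 grip 29.99991863965988 F [ 0.051 -0.246 -0.929]
[[-0.124  0.991  0.05 ]
 [ 0.919  0.134 -0.371]
 [-0.374 -0.    -0.927]]
```

{"op": "step_arm", "data": {"increments": [{"slide": [0.001,0,0.0015],"roll": 0},{"slide": [0.001,0,0.0015],"roll": 0}]}}

```text
t: 13.8
eef_pos: [577.9, 310.2, 46.0]
tcp_rot: [3.141, 0.384, 1.705]
ft_force: [-2.2, 0.1, 12.0]
opening: 0.324
grip_force: 30.0
```

```bash
python3 - <<'E'
from h import *
s,R=show()
c=imaging.read_camera('wrist');save(c,"w2.png")
E
```

```text
t 13.8 tcp [577.9 310.2  46. ] tilt 0.384 az -82.2 j [ 0.535  0.798  1.512 -0.415  1.028  0.652] op 0.324 grip 30.00127226114273 F [-2.175  0.062 11.974]
[[-0.124  0.991  0.051]
 [ 0.919  0.134 -0.371]
 [-0.375  0.    -0.927]]
```

View pics/w2.png

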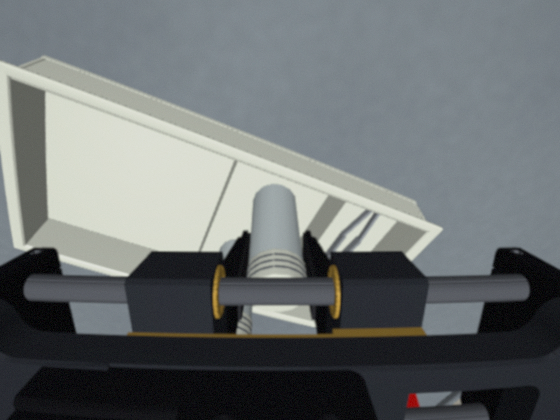

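The vial stands at (275,190–270) in the free half of the vial bay and touches the floor at 12 N, so I'll release it and go to the lid.

{"op": "step_arm", "data": {"increments": [{"slide": [0,0,0],"roll": 0},{"slide": [0,0,0],"roll": 0},{"slide": [0,0,-0.03],"roll": 0},{"slide": [0,0,-0.08],"roll": 0},{"slide": [0,0,-0.14],"roll": 0}], "fingers": 0.6}}

```text
t: 14.48
eef_pos: [570.2, 362.1, 174.4]
tcp_rot: [-3.138, 0.385, 1.706]
ft_force: [1.0, -0.6, -0.1]
opening: 0.594
grip_force: 0.0
```

```bash
python3 - <<'E'
from h import *
s,R=show();p=s["eef_pos"]
c=imaging.read_camera('wrist');P,u,v=cloud(c);X,Y,Z=P.T
for x,y in((577,315),(553,257)):
    m=(abs(X-x)<25)&(abs(Y-y)<25)&(Z>70)&(Z<95);print("vial",m.sum(),P[m].mean(0) if m.any() else"")
w=(515.5,15,62.4);u=np.array(w)-110*R[:,2]
go(R,p,(545,150,210),tuple(u));go(R,u,w);print(u)
E
```

```text
t 14.47 tcp [570.2 362.1 174.4] tilt 0.385 az -82.8 j [ 0.602  0.691  1.345 -0.353  1.306  0.596] op 0.594 grip 0.0 F [ 1.011 -0.615 -0.061]
[[-0.125  0.991  0.047]
 [ 0.919  0.133 -0.372]
 [-0.375 -0.003 -0.927]]
vial 919 [575.614 317.658  81.512]
vial 720 [553.397 263.832  80.82 ]
(545, 150, 210) slide [-0.205 -0.053  0.045] len 217
(np.float64(510.3386100359374), np.float64(55.94239301137336), np.float64(164.36607528065952)) slide [-0.27 -0.1   0.12] len 312
(515.5, 15, 62.4) slide [ 0.   -0.    0.11] len 110
[510.339  55.942 164.366]
```

{"op": "step_arm", "data": {"increments": [{"slide": [-0.05,-0.015,0.01],"roll": 0},{"slide": [-0.1,-0.035,0.03],"roll": 0},{"slide": [-0.15,-0.055,0.055],"roll": 0},{"slide": [-0.2,-0.073,0.08],"roll": 0},{"slide": [-0.25,-0.092,0.108],"roll": 0}], "fingers": 1}}

```text
t: 15.15
eef_pos: [515.4, 78.3, 167.4]
tcp_rot: [-3.141, 0.384, 1.706]
ft_force: [0.5, -0.4, 0.6]
opening: 0.991
grip_force: 0.0
```

{"op": "step_arm", "data": {"increments": [{"slide": [-0.02,-0.008,0.012],"roll": 0},{"slide": [-0.02,-0.008,0.012],"roll": 0},{"slide": [-0.02,-0.008,0.012],"roll": 0}]}}

```text
t: 15.52
eef_pos: [511.4, 56.6, 163.9]
tcp_rot: [-3.141, 0.384, 1.705]
ft_force: [-0.6, 0.3, 0.2]
opening: 1.003
grip_force: 0.0
```

```bash
python3 - <<'E'
from h import *
s,R=show();p=s["eef_pos"]
c=imaging.read_camera('wrist');P,u,v=cloud(c);X,Y,Z=P.T
m=(abs(X-516)<60)&(abs(Y-10)<60)&(Z>98)&(Z<108);print("lid",m.sum(),cv2.minAreaRect(P[m][:,:2].astype(np.float32)),np.percentile(P[m],[1,99],axis=0))
save(c,"w3.png")
go(R,p,(515.5,15,62.4))
E
```

```text
t 15.53 tcp [511.4  56.6 163.9] tilt 0.384 az -82.4 j [ 0.18   0.436  1.888 -0.497  0.9    0.375] op 1.003 grip 0.0 F [-0.579  0.323  0.176]
[[-0.124  0.991  0.049]
 [ 0.919  0.134 -0.371]
 [-0.374 -0.001 -0.927]]
lid 6031 ((515.2273559570312, 10.805503845214844), (65.42813110351562, 86.4847640991211), 2.9754092693328857) [[482.194 -30.473  99.004]
 [547.345  54.033 104.721]]
(515.5, 15, 62.4) slide [-0.001 -0.001  0.11 ] len 110
```

Lid confirmed at (515.2, 10.8). Descend and grip.

{"op": "step_arm", "data": {"increments": [{"slide": [0,-0.001,0.045],"roll": 0},{"slide": [0,-0.001,0.085],"roll": 0},{"slide": [0,-0.001,0.11],"roll": 0},{"slide": [0,-0.001,0.11],"roll": 0}]}}

```text
t: 16.08
eef_pos: [515.0, 15.4, 60.5]
tcp_rot: [-3.137, 0.384, 1.707]
ft_force: [-0.6, 0.1, 0.4]
opening: 1.002
grip_force: 0.0
```

{"op": "step_arm", "data": {"increments": [{"slide": [0,0,0],"roll": 0},{"slide": [0,0,0],"roll": 0},{"slide": [0,0,0],"roll": 0},{"slide": [0,0,0],"roll": 0}], "fingers": 0}}

```text
t: 16.58
eef_pos: [515.4, 15.2, 62.5]
tcp_rot: [-3.141, 0.384, 1.705]
ft_force: [-0.8, 3.7, 7.0]
opening: 0.701
grip_force: 29.0
```

```bash
python3 - <<'E'
from h import *
s,R=show();p=s["eef_pos"]
c=imaging.read_camera('top');P,u,v=cloud(c);X,Y,Z=P.T
m=(abs(X-516)<60)&(abs(Y-10)<60)&(Z>98)&(Z<108);print("lid",m.sum(),P[m].min(0) if m.any() else "")
E
```

```text
t 16.57 tcp [515.4  15.2  62.5] tilt 0.384 az -82.4 j [ 0.099  0.59   1.984 -0.655  0.662  0.507] op 0.701 grip 29.029278330272064 F [-0.82   3.715  6.955]
[[-0.124  0.991  0.05 ]
 [ 0.919  0.134 -0.371]
 [-0.375 -0.001 -0.927]]
lid 1306 [483.656 -33.173  98.296]
```

{"op": "step_arm", "data": {"increments": [{"slide": [0,0.005,0],"roll": 0},{"slide": [0,0.013,0],"roll": 0},{"slide": [-0.009,0.0195,0.0037],"roll": 0},{"slide": [-0.0185,0.0195,0.0075],"roll": 0},{"slide": [-0.0185,0.0195,0.0075],"roll": 0}]}}

```text
t: 17.25
eef_pos: [538.2, -2.6, 62.6]
tcp_rot: [3.141, 0.384, 1.705]
ft_force: [2.4, -2.6, 3.3]
opening: 0.697
grip_force: 29.0
```

```bash
python3 - <<'E'
from h import *
s,R=show();p=s["eef_pos"]
c=imaging.read_camera('wrist');P,u,v=cloud(c);X,Y,Z=P.T;save(c,"w4.png")
m=(abs(X-530)<60)&(Y<60)&(Y>-60)&(Z>98)&(Z<108);print("lid w",m.sum(),cv2.minAreaRect(P[m][:,:2].astype(np.float32)))
c=imaging.read_camera('top');P,u,v=cloud(c);X,Y,Z=P.T
col=c["color"][v,u].astype(int).max(1)
f=(Z>3)&(Z<18)&(col<110)&(X>480)&(X<640)&(Y<-60)&(Y>-215)
a=np.radians(-82.6);ex=np.array([np.cos(a),np.sin(a)]);ey=np.array([-ex[1],ex[0]])
q=(P[:,:2]-[557,-147]);qx=q@ex;qy=q@ey
for lo in range(-100,60,20):
    k=f&(qx>=lo)&(qx<lo+20);w=np.sort(qy[k]);print("mx",lo,w[w<-20][[0,-1]] if (w<-20).any() else "",w[w>20][[0,-1]] if (w>20).any() else "")
E
```

```text
t 17.25 tcp [538.2  -2.6  62.6] tilt 0.384 az -82.2 j [ 0.062  0.606  1.939 -0.645  0.672  0.453] op 0.697 grip 29.00435444607865 F [ 2.418 -2.597  3.259]
[[-0.124  0.991  0.051]
 [ 0.919  0.134 -0.372]
 [-0.375  0.    -0.927]]
lid w 9176 ((535.9343872070312, 1.9179763793945312), (87.5630874633789, 69.82367706298828), 3.265575408935547)
mx -100  
mx -80  
mx -60  
mx -40  
mx -20  
mx 0  
mx 20 [-49.211 -49.211] 
mx 40 [-37.035 -20.017] [20.236 38.844]
```

View pics/w4.png

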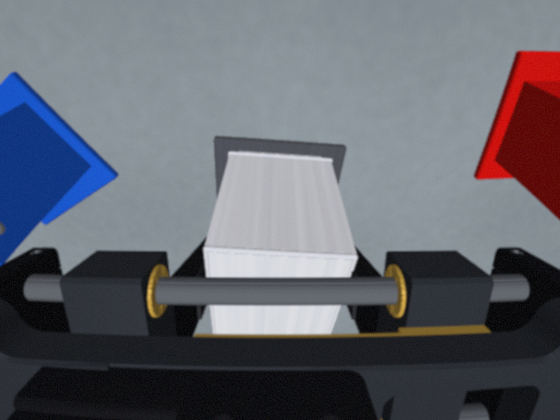

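The lid is gripped but about 3° off the mount axis (its rear edge runs (205,250)–(357,257)). The flare and rails should square it, so I'll slide in while watching the forces.

{"op": "step_arm", "data": {"increments": [{"slide": [-0.0185,0,0.0075],"roll": 0},{"slide": [-0.037,0,0.015],"roll": 0},{"slide": [-0.0556,0,0.0225],"roll": 0},{"slide": [-0.0556,0,0.0225],"roll": 0}]}}

```text
t: 17.85
eef_pos: [545.7, -62.5, 62.2]
tcp_rot: [-3.141, 0.385, 1.705]
ft_force: [1.8, -3.9, 3.5]
opening: 0.685
grip_force: 29.6
```

```bash
python3 - <<'E'
from h import *
s,R=show();p=s["eef_pos"]
G=np.array(p)-19*R[:,2];print("G",G)
a=np.radians(-82.6);ex=np.array([np.cos(a),np.sin(a)]);ey=np.array([-ex[1],ex[0]])
q=G[:2]-[557,-147];print("along+11.4",q@ex+11.4,"across",q@ey)
E
```

```text
t 17.85 tcp [545.7 -62.5  62.2] tilt 0.385 az -82.4 j [-0.051  0.607  1.939 -0.672  0.634  0.371] op 0.685 grip 29.570282106287777 F [ 1.794 -3.918  3.518]
[[-0.124  0.991  0.049]
 [ 0.919  0.133 -0.372]
 [-0.375 -0.001 -0.927]]
G [544.797 -55.424  79.777]
along+11.4 -80.9845691957731 across -0.30639548192865185
```

{"op": "step_arm", "data": {"increments": [{"slide": [-0.0185,0,0.0075],"roll": 0},{"slide": [-0.037,0,0.015],"roll": 0},{"slide": [-0.0556,0,0.0225],"roll": 0},{"slide": [-0.065,0,0.0263],"roll": 0},{"slide": [-0.065,0,0.0263],"roll": 0}]}}

```text
t: 18.48
eef_pos: [555.0, -131.1, 62.0]
tcp_rot: [-3.141, 0.384, 1.705]
ft_force: [1.3, -0.3, 4.1]
opening: 0.687
grip_force: 29.8
```

```bash
cat > q.py <<'E'
from h import *
s,R=show();p=s["eef_pos"]
G=np.array(p)-19*R[:,2];print("G",G)
a=np.radians(-82.6);ex=np.array([np.cos(a),np.sin(a)]);ey=np.array([-ex[1],ex[0]])
q=G[:2]-[557,-147];print("along+11.4",q@ex+11.4,"across",q@ey)
E
python3 q.py
```

```text
t 18.48 tcp [ 555.  -131.1   62. ] tilt 0.384 az -82.4 j [-0.177  0.615  1.918 -0.686  0.599  0.26 ] op 0.687 grip 29.84160203486681 F [ 1.31  -0.306  4.116]
[[-0.124  0.991  0.05 ]
 [ 0.919  0.134 -0.372]
 [-0.375 -0.001 -0.927]]
G [ 554.095 -124.022   79.657]
along+11.4 -11.761108853206624 across 0.07877358759634401
```

{"op": "step_arm", "data": {"increments": [{"slide": [-0.0046,0,0.0019],"roll": 0},{"slide": [-0.0083,0,0.0034],"roll": 0},{"slide": [-0.0102,0,0.0041],"roll": 0},{"slide": [-0.0102,0,0.0041],"roll": 0}]}}

```text
t: 18.98
eef_pos: [556.6, -140.9, 62.2]
tcp_rot: [-3.141, 0.384, 1.706]
ft_force: [0.8, 6.3, 9.3]
opening: 0.681
grip_force: 29.9
```

{"op": "step_arm", "data": {"increments": [{"slide": [-0.0023,0,0.0009],"roll": 0},{"slide": [-0.0023,0,0.0009],"roll": 0}]}}

```text
t: 19.23
eef_pos: [556.9, -143.3, 62.2]
tcp_rot: [-3.141, 0.384, 1.706]
ft_force: [0.1, 6.4, 9.2]
opening: 0.682
grip_force: 29.9
```

```bash
python3 q.py
```

```text
t 19.23 tcp [ 556.9 -143.3   62.2] tilt 0.384 az -82.3 j [-0.199  0.617  1.911 -0.685  0.594  0.237] op 0.682 grip 29.868351481854916 F [0.076 6.363 9.208]
[[-0.125  0.991  0.05 ]
 [ 0.919  0.135 -0.371]
 [-0.374 -0.    -0.927]]
G [ 555.988 -136.284   79.842]
along+11.4 0.6424577697792415 across 0.37664375449280185
```

{"op": "step_arm", "data": {"increments": [{"slide": [-0.0028,0,0.0011],"roll": 0},{"slide": [-0.0028,0,0.0011],"roll": 0},{"slide": [-0.0028,0,0.0011],"roll": 0}]}}

```text
t: 19.6
eef_pos: [557.4, -146.3, 62.2]
tcp_rot: [-3.141, 0.384, 1.706]
ft_force: [0.9, 6.5, 9.1]
opening: 0.685
grip_force: 29.9
```

```bash
python3 q.py; python3 - <<'E'
from h import *
s=state();R=rot(s)
c=imaging.read_camera('wrist');P,u,v=cloud(c);X,Y,Z=P.T;save(c,"w5.png")
col=c["color"][v,u].astype(int).max(1)
a=np.radians(-82.6);ex=np.array([np.cos(a),np.sin(a)]);ey=np.array([-ex[1],ex[0]])
q=(P[:,:2]-[557,-147]);qx=q@ex;qy=q@ey
m=(abs(qy)<25)&(qx<-10)&(qx>-70)&(Z>95)&(Z<110);print("lid rear edge",np.percentile(qx[m],[0,1,5]) if m.any() else "")
m=(abs(qy)<30)&(qx<-20)&(qx>-90)&(Z>3)&(Z<10);print("foot rear",np.percentile(qx[m],[0,2,10]) if m.any() else "",m.sum())
E
```

```text
t 19.6 tcp [ 557.4 -146.3   62.2] tilt 0.384 az -82.3 j [-0.205  0.618  1.909 -0.685  0.592  0.231] op 0.685 grip 29.86655931919813 F [0.911 6.495 9.088]
[[-0.125  0.991  0.05 ]
 [ 0.919  0.135 -0.371]
 [-0.374 -0.    -0.927]]
G [ 556.416 -139.291   79.816]
along+11.4 3.680422048162847 across 0.4135888018962819
lid rear edge [-42.21920763 -41.43841151 -41.04727028]
foot rear [-89.70960331 -46.1864325  -45.7427118 ] 1400
```

View pics/w5.png

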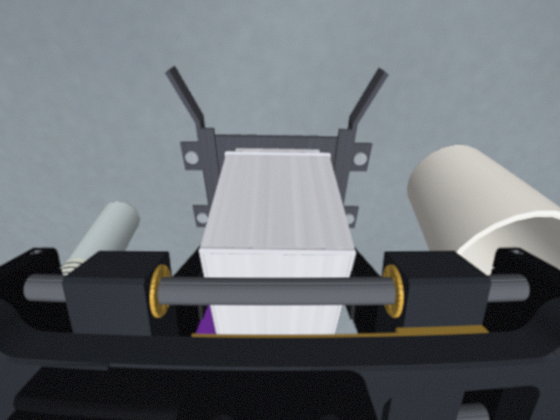

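Tin is fully home (foot rear at −46 mm, lid rear at −42 mm in the mount frame; the lid is at about (280,200) in the picture). Now draw the lid.

{"op": "step_arm", "data": {"increments": [{"slide": [-0.0015,0,-0.0037],"roll": 0},{"slide": [-0.003,0,-0.0075],"roll": 0},{"slide": [-0.0045,0,-0.0111],"roll": 0},{"slide": [-0.006,0,-0.0148],"roll": 0}]}}

```text
t: 20.15
eef_pos: [555.9, -147.1, 76.9]
tcp_rot: [-3.137, 0.383, 1.706]
ft_force: [-2.1, 3.6, -14.9]
opening: 0.68
grip_force: 30.0
```

```bash
python3 q.py; cat > lidz.py <<'E'
from h import *
c=imaging.read_camera('wrist');P,u,v=cloud(c);X,Y,Z=P.T
a=np.radians(-82.6);ex=np.array([np.cos(a),np.sin(a)]);ey=np.array([-ex[1],ex[0]])
q=(P[:,:2]-[557,-147]);qx=q@ex;qy=q@ey
m=(abs(qy)<25)&(qx<-25)&(qx>-46)&(Z>60)&(Z<260)
print("lid top z",np.percentile(Z[m],[50,90,97]),m.sum())
m=(abs(qy)<30)&(qx<-43)&(qx>-60)&(Z>-2)&(Z<20);print("foot z",np.percentile(Z[m],[50,90,98]),m.sum())
E
python3 lidz.py
```

```text
t 20.15 tcp [ 555.9 -147.1   76.9] tilt 0.383 az -82.9 j [-0.206  0.594  1.902 -0.653  0.621  0.192] op 0.68 grip 29.979876838624477 F [ -2.086   3.561 -14.86 ]
[[-0.125  0.991  0.046]
 [ 0.919  0.133 -0.371]
 [-0.373 -0.004 -0.928]]
G [ 555.064 -140.08    94.493]
along+11.4 4.288291037987489 across -1.0281749775036726
lid top z [104.27237521 118.61201834 119.0474117 ] 10667
foot z [ 0.43283797  8.78843405 10.31546759] 2429
```

The lid has risen about 15 mm without slipping (−15 N). Continuing.

{"op": "step_arm", "data": {"increments": [{"slide": [-0.0067,0,-0.0167],"roll": 0},{"slide": [-0.0135,0,-0.0334],"roll": 0},{"slide": [-0.0202,0,-0.0501],"roll": 0},{"slide": [-0.027,0,-0.0668],"roll": 0},{"slide": [-0.0337,0,-0.0835],"roll": 0}]}}

```text
t: 20.82
eef_pos: [557.8, -147.9, 170.3]
tcp_rot: [3.14, 0.386, 1.705]
ft_force: [0.9, 0.2, -1.2]
opening: 0.683
grip_force: 30.0
```

```bash
python3 q.py; python3 lidz.py
```

```text
t 20.82 tcp [ 557.8 -147.9  170.3] tilt 0.386 az -82.1 j [-0.207  0.457  1.826 -0.52   0.794  0.016] op 0.683 grip 29.99755684286356 F [ 0.896  0.155 -1.165]
[[-0.124  0.991  0.052]
 [ 0.918  0.134 -0.373]
 [-0.376  0.001 -0.927]]
G [ 556.858 -140.844  187.953]
along+11.4 5.277076536980669 across 0.6523523560866227
lid top z [183.97893586 211.22772731 211.73004551] 14283
foot z [0.4005981  5.47286392 7.00895767] 1265
```

{"op": "step_arm", "data": {"increments": [{"slide": [0.05,-0.002,-0.02],"roll": 0},{"slide": [0.1,-0.003,-0.04],"roll": 0},{"slide": [0.155,-0.005,-0.063],"roll": 0},{"slide": [0.21,-0.007,-0.085],"roll": 0},{"slide": [0.265,-0.009,-0.108],"roll": 0}]}}

```text
t: 21.5
eef_pos: [510.0, 136.9, 170.0]
tcp_rot: [3.14, 0.384, 1.705]
ft_force: [1.6, -0.0, -1.9]
opening: 0.684
grip_force: 30.0
```

{"op": "step_arm", "data": {"increments": [{"slide": [0.055,-0.002,-0.022],"roll": 0},{"slide": [0.11,-0.004,-0.045],"roll": 0},{"slide": [0.15,-0.006,-0.061],"roll": 0},{"slide": [0.17,-0.006,-0.069],"roll": 0},{"slide": [0.17,-0.006,-0.069],"roll": 0}]}}

```text
t: 22.12
eef_pos: [479.6, 316.8, 169.4]
tcp_rot: [-3.141, 0.384, 1.707]
ft_force: [0.2, 0.0, -2.2]
opening: 0.682
grip_force: 30.0
```

```bash
python3 - <<'E'
from h import *
s,R=show();p=np.array(s["eef_pos"])
c=imaging.read_camera('wrist');P,u,v=cloud(c);X,Y,Z=P.T;save(c,"w6.png")
top=p[2]+41
m=(abs(X-p[0])<48)&(abs(Y-p[1])<60)&(abs(Z-top)<8);Q=P[m]
A=np.c_[Q[:,:2]-Q[:,:2].mean(0),np.ones(len(Q))];co=np.linalg.lstsq(A,Q[:,2],rcond=None)[0]
print("lid top",co,"rect",cv2.minAreaRect(Q[:,:2].astype(np.float32)),Q.min(0),Q.max(0))
c=imaging.read_camera('side')
for m in mark_of("side","lid_bay")[:1]: print(m["confidence"],unproj(c,m["uv"],z=3)[0])
# lid mouth height from side camera? tin check
P,u,v=cloud(c);X,Y,Z=P.T
m=(abs(X-557)<60)&(abs(Y+147)<60)&(Z>90)&(Z<112);print("tin rim",m.sum(),P[m].mean(0) if m.any() else "")
go(R,p,(480,315.4,90),(480,315.4,52),(480,315.4,49))
E
```

```text
t 22.12 tcp [479.6 316.8 169.4] tilt 0.384 az -82.3 j [ 0.625  0.56   1.627 -0.367  1.168  0.671] op 0.682 grip 29.99749470502138 F [ 0.248  0.02  -2.181]
[[-0.126  0.991  0.05 ]
 [ 0.919  0.135 -0.371]
 [-0.374 -0.    -0.927]]
lid top [ -0.001   0.006 209.08 ] rect ((479.19873046875, 321.2995300292969), (86.83625030517578, 73.9568862915039), 7.996747970581055) [432.771 281.018 202.404] [518.861 361.656 218.394]
0.81 [479.87  316.302   3.   ]
tin rim 0 
(480, 315.4, 90) slide [0.028 0.    0.074] len 79
(480, 315.4, 52) slide [0.043 0.    0.109] len 117
(480, 315.4, 49) slide [0.044 0.    0.112] len 120
```

View pics/w6.png

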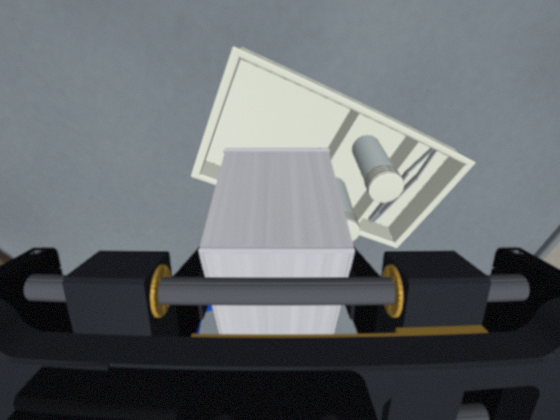

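The lid hangs level over the bay and vial_a stands upright at (383,185). Lowering it.

{"op": "step_arm", "data": {"increments": [{"slide": [0.014,0,0.04],"roll": 0},{"slide": [0.028,0,0.074],"roll": 0},{"slide": [0.038,0,0.097],"roll": 0},{"slide": [0.0425,0,0.1075],"roll": 0},{"slide": [0.0425,0,0.1075],"roll": 0}]}}

```text
t: 22.9
eef_pos: [479.8, 314.5, 53.5]
tcp_rot: [-3.14, 0.384, 1.705]
ft_force: [-0.3, 0.3, -1.8]
opening: 0.683
grip_force: 30.0
```

{"op": "step_arm", "data": {"increments": [{"slide": [0.0008,0,0.002],"roll": 0},{"slide": [0.0008,0,0.002],"roll": 0}]}}

```text
t: 23.15
eef_pos: [479.6, 315.2, 51.9]
tcp_rot: [-3.141, 0.383, 1.705]
ft_force: [2.0, -0.2, -1.6]
opening: 0.681
grip_force: 30.0
```

{"op": "step_arm", "data": {"increments": [{"slide": [0.0005,0,0.0012],"roll": 0},{"slide": [0.0005,0,0.0012],"roll": 0}]}}

```text
t: 23.4
eef_pos: [479.6, 315.5, 51.5]
tcp_rot: [3.141, 0.384, 1.705]
ft_force: [-2.8, 2.3, 10.4]
opening: 0.679
grip_force: 30.0
```

{"op": "step_arm", "data": {"increments": [{"slide": [0,0,0],"roll": 0},{"slide": [0,0,0],"roll": 0},{"slide": [0,0,0],"roll": 0},{"slide": [0,0,-0.03],"roll": 0},{"slide": [0,0,-0.08],"roll": 0}], "fingers": 1}}

```text
t: 24.02
eef_pos: [475.0, 344.4, 123.7]
tcp_rot: [-3.137, 0.385, 1.706]
ft_force: [0.5, 0.3, -0.6]
opening: 1.001
grip_force: 0.0
```

{"op": "step_arm", "data": {"increments": [{"slide": [0.01,0,-0.06],"roll": 0},{"slide": [0.01,0,-0.1],"roll": 0},{"slide": [0.01,0,-0.1],"roll": 0}]}}

```text
t: 24.4
eef_pos: [469.8, 392.6, 215.6]
tcp_rot: [3.139, 0.381, 1.705]
ft_force: [0.3, -0.5, -0.5]
opening: 1.002
grip_force: 0.0
```

```bash
python3 - <<'E'
from h import *
s,R=show()
c=imaging.read_camera('wrist');P,u,v=cloud(c);X,Y,Z=P.T;save(c,"w7.png")
m=(abs(X-480)<60)&(abs(Y-316)<60)&(Z>80)&(Z<100);Q=P[m]
A=np.c_[Q[:,:2]-Q[:,:2].mean(0),np.ones(len(Q))];print("lid top",np.linalg.lstsq(A,Q[:,2],rcond=None)[0],cv2.minAreaRect(Q[:,:2].astype(np.float32)))
m=(abs(X-577)<25)&(abs(Y-315)<25)&(Z>70)&(Z<95);print("vial",m.sum(),P[m].mean(0))
c=imaging.read_camera('top');P,u,v=cloud(c);X,Y,Z=P.T
m=(abs(X-557)<60)&(abs(Y+147)<60)&(Z>90)&(Z<110);print("tin rim",m.sum(),cv2.minAreaRect(P[m][:,:2].astype(np.float32)) if m.any() else "",np.median(P[m][:,2]))
E
```

```text
t 24.4 tcp [469.8 392.6 215.6] tilt 0.381 az -81.8 j [ 0.726  0.574  1.457 -0.324  1.34   0.703] op 1.002 grip 0.0 F [ 0.31  -0.512 -0.491]
[[-0.124  0.991  0.053]
 [ 0.92   0.135 -0.368]
 [-0.372  0.003 -0.928]]
lid top [-0.002 -0.017 90.1  ] ((491.0056457519531, 305.5986022949219), (84.76251983642578, 109.70565032958984), 7.852729797363281)
vial 621 [573.416 317.814  80.913]
tin rim 564 ((557.3892211914062, -145.57655334472656), (56.682960510253906, 81.79757690429688), 7.589216232299805) 96.87414313933107
```

View pics/w7.png

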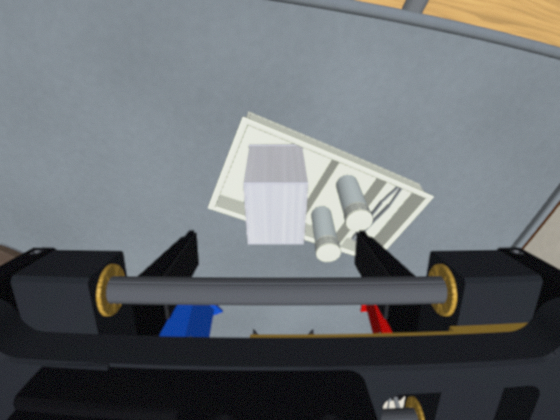

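Lid top is at 90 mm and level, standing in the big bay at (275,195). Both vials are upright at (355,200) and (325,235). The open tin is home at (557,−146). Handing in.

```bash
python3 -c "
from cell import env
print(env.job_done())"
```

```text
the job is handed in; nothing more can be done
None
```

The job is handed in: the vial stands in the vial bay, the tin is home in the mount, and the lid stands mouth down and level in the big bay; I tilted the tool for the lamp by driving the arm past its reach, and no verdict came back.

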